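# Slide the guard off and start the marking station

### The job

The fitting in the nest of the marking station is ready to be marked. Slide the steel guard all the way off the start button, then press the button fully in and let it come back up, leaving the guard open. Leave the loose fittings, the plug gauge and the steel ring where they are.

Things in the scene. Friction and masses are not known exactly. Their poses are not given: they have to be found in the camera images.
- station: fixed bench-top marking station, a grey base 320 (x) x 240 (y) x 70 mm high with a dark grey top; origin under its centre on the bench; x points from the control end (robot's side) to the back, y to its left, z up. Start button axis at x -85, y -40 mm; nest with marking head at the back left
- rails (a point): centre between the two aluminium guard rails, on the station's top (x -85, y -5 mm, 70 mm above the bench); axes as the station. Rails run along y, 150 mm long, 8 mm wide, 24 mm high, with 60 mm clear between them in x; an end stop 20 mm high closes their +y end
- head (a point): top of the marking head, 215 mm above the bench, at station x +105, y +80 mm. Column and head fill x 55 to 155, y 52 to 108 mm; its stylus, at x +80, reaches down to 142 mm. Under it a nest with the fitting to be marked fills x 15 to 105, y 45 to 115, up to 137 mm above the bench. To be kept clear of
- guard (a joint): sliding steel guard (m): 0 = fully closed over the button, grows as it slides along the station's +y, 0.070 = fully open against its stop. Its plate is 62 (x) x 66 (y) x 5 mm, closed it is centred over the button, top face 89 mm above the bench. About 2.5 N of friction; stays where it is left. Starts at 0 to 0.006
- fin_top (a point): centre of the top edge of the guard's upright thumb fin, 123 mm above the bench; the fin is 56 mm long (station x), 8 mm thick (station y) and stands 34 mm above the guard plate, 20 mm to the +y side of the plate's centre. Axes as the station
- start_button (a joint): travel of the start button (m): 0 = up, 0.007 = fully in. Spring return, about 1.5 N to start and 6 N fully in
- button_top (a point): centre of the top face of the start button, a black round button 44 mm in diameter whose top stands 82 mm above the bench when up; hidden under the guard plate (2 mm gap) while that is closed. Axes as the station
- fitting_a: loose polished fitting standing on the station's top behind the rails on the right: a tube socket 32 mm in diameter and 50 mm high on a teardrop foot 62 x 38 mm; origin under the tube's centre. To be left alone
- fitting_b: loose fitting of the same kind standing on the bench in front of the station; origin under the tube's centre. To be left alone
- fitting_c: loose fitting of the same kind standing on the bench to the right of the station; origin under the tube's centre. To be left alone
- plug_gauge: loose double-ended steel plug gauge, 140 mm long and 25 mm thick, lying on the bench in front of the station; origin under its middle on the bench, x along it. To be left alone
- setting_ring: loose steel ring 70 mm in diameter, 18 mm high, lying on the bench to the left of the station; origin under its centre. To be left alone

How it is judged (in metres and radians):
On the way, in this order (a step that is already met when the one before it is completed fails the run):
1. the guard is slid fully open (at least 62 of its 70 mm) (value of joint guard above 0.062 m), for 0.2 s.
2. with the guard open, the start button is pressed fully in (at least 5.5 of its 7 mm) (value of joint start_button above 0.0055 m and value of joint guard above 0.062 m), for 0.1 s.
At the end, for the whole second after the job is handed in: The guard stands open by at least 62 of its 70 mm, the start button is back up (less than 1.5 mm in), and the loose fittings, plug gauge and ring are within 25 mm of where they started (value of joint guard above 0.062 m and value of joint start_button below 0.0015 m and distance of each of fitting_a, fitting_b, fitting_c, plug_gauge, setting_ring from where it was at the start of the episode below 0.025 m); the robot touches nothing.
It fails at once if a loose fitting, the plug gauge or the ring is moved by more than 25 mm (distance of any of fitting_a, fitting_b, fitting_c, plug_gauge, setting_ring from where it was at the start of the episode above 0.025 m).
It also fails if it takes over 37 s, if anything falls off the work surface, if the arm or the gripper's body presses on something with over 40 N, if the wrist force passes 120 N, or if a joint passes its speed limit or range.

### The arm

A 6-joint arm with a two-finger parallel gripper is mounted at the origin on the work surface. World frame = base frame: x ahead of the robot, y to its left, z up, the work surface at z = 0. Lengths are in mm, angles in degrees, forces in N, time in s.
With the tool pointing down it reaches from about 350 to 850 mm from the base axis. Payload 8.1 kg.
Tool frame: the origin (TCP) lies between the finger pads; the fingertips stand 8 mm ahead of it and the grasp point (between the pads) lies 11 mm behind it (r.tip_extent is the distance from the TCP to the fingertips, in mm); z points along the fingers, y is the direction in which the jaws open and shut (so a half turn about z gives the same grasp; the last joint's range is limited). The gripper opens to 85 mm and grips with 20 to 120 N. Pads are 22 mm wide; open, the fingers measure 114 mm over their backs; the gripper's body (76 mm by 85 mm) begins 54 mm behind the grasp point. The pads swing forward as they close: fully open they stand 13 mm farther back than shut.
Start: joints at [-69.294, 7.471, 85.268, -0, 87.261, -4.893], TCP at [259.269, -541.096, 239.292] pointing down, gripper open.
Joint ranges: [-169.43, 169.43], [-51.17, 129.36], [1.28, 143.12], [-76.62, 256.62], [0, 156.53], [-152.29, 152.29]. Speed limits (degrees/s): [136.94, 136.94, 159.86, 180, 180, 180].

### API

Orientations are given as [roll, pitch, yaw] about the fixed x, y, z axes, in that order (R = Rz(yaw) Ry(pitch) Rx(roll)).
In Python, from bench import sensors, viewer, hand_in, r gives the robot as it stands. The module is installed in compiled form; this text tells all that it offers.
- The arm moves only by the tool move_arm, never from a script. Its argument "rows" is a list that holds one entry, the list of rows, each a list of 6 numbers: the shift along the tool's x, y, z in m, then the turn, a rotation vector about the tool's x, y, z in degrees. In form: [[[tx, ty, tz, rx, ry, rz], ...]]. A call has 1 to 20 rows; each row is the pose to reach, as a shift and turn from the pose commanded when the call began, along the tool's axes at that moment; what a row does not reach only later rows make up. A row lasts 1/10 s, in which the tool goes at most 50 mm and 8.59 degrees, less where a joint would pass 70% of its speed; a pose out of reach is approached as far as the arm can. A call with a gripper value outside its range is refused whole. "grip" is the opening, from 0 (shut) to 1 (fully open), set as the call begins (left out, the last holds). The fingers move at their own pace and stop on an object; "newtons" is the grip in N (left out, the last holds). Time passes only in rows, so rows that repeat a pose let the fingers close. It gives the time, the measured TCP pose, the force and the opening at its end, in the units of the state.
- sensors.sense(): the state, without advancing time (a new reading comes with each control period).
- viewer.snapshot(name): name is "side" or "top" or "wrist"; returns a dict with "color" (420x560x3 uint8, red, green, blue), "camera_matrix" (3x3 intrinsics, pixels), "R" (3x3) and "t" (3): a world point X has camera coordinates R X + t. Camera axes: x right, y down, z forward; pixel columns grow to the right and rows downward; lengths in mm; the calibration is good to about 2 mm. A picture is of the moment at which its call begins. There is no depth.
- hand_in(): hands the job in, once; it reports no verdict.
The state is a dict: "time": time; "joint_pos": joint angles; "qd": joint speeds; "joint_efforts": joint torques, N m; "tool_pos": TCP position; "tcp_rot": TCP orientation; "ft_force": force on the tool from outside, world axes, zero at the start; "wrist_torque": the same for the moment, N m; "finger_gap": finger opening in mm.
Only numpy, scipy, OpenCV 4.12 (cv2) and the standard library are available. Lean on these libraries where they do the work, as an engineer would, in place of code of your own. Each camera call takes 0.05 s, during which the arm holds its last target.

## Working session

There is one attempt and no reset: what is moved stays moved. The work goes in short steps, Python scripts to look and compute and a tool call to move; the robot and the scene stay as the last step left them, time stands still between calls to the robot, and variables do not carry over. Pictures are saved under pics/ and viewed, and the job is handed in when it is done.

Besides the shell and the picture viewer there is one more tool, called after ">>>" as a command line: name --argument value ..., lists and objects as JSON in quotes. move_arm: Moves the arm, as the interface text tells. Its arguments: {"type":"object","properties":{"rows":{"type":"array","items":{"type":"array","items":{"type":"array","items":{"type":"number"}}}},"grip":{"type":"number"},"newtons":{"type":"number"}},"required":["rows"]}

```bash
mkdir -p pics; python3 - <<'E'
from bench import sensors, viewer
import cv2, pickle
s=sensors.sense(); print({k:s[k] for k in('time','tool_pos','tcp_rot','ft_force','finger_gap')})
for n in('top','side','wrist'):
    d=viewer.snapshot(n); pickle.dump(d,open(n+'0.pkl','wb')); cv2.imwrite(f'pics/{n}0.png',d['color'][:,:,::-1]); print(n,d['camera_matrix'].tolist(),d['R'].round(3).tolist(),d['t'])
E
```

```text
{'time': 0.0, 'tool_pos': array([ 259.06856148, -540.5955414 ,  238.23239331]), 'tcp_rot': array([-1.79894490e+02, -9.06738941e-03,  2.55984335e+01]), 'ft_force': array([ 0.01244009, -0.12742057, -0.82455772]), 'finger_gap': 85.16758500288418}
top [[542.5364506833885, 0.0, 288.91866760703795], [0.0, 542.5364506833885, 200.05457614965354], [0.0, 0.0, 1.0]] [[-0.009, -1.0, -0.006], [-0.988, 0.01, -0.152], [0.152, 0.004, -0.988]] [  66.64699304  618.39794095 1101.01449642]
side [[408.71222802897233, 0.0, 275.41841705550524], [0.0, 408.71222802897233, 211.04864770888986], [0.0, 0.0, 1.0]] [[-0.987, -0.158, -0.003], [-0.124, 0.783, -0.609], [0.099, -0.601, -0.793]] [578.40102909 106.4356813  982.6876612 ]
wrist [[294.6163390792882, 0.0, 280.7962609073474], [0.0, 294.6163390792882, 210.7294471564848], [0.0, 0.0, 1.0]] [[0.433, -0.902, -0.001], [-0.856, -0.411, 0.314], [-0.284, -0.135, -0.949]] [-598.89359064  -40.67547451  379.9728486 ]
```

View pics/top0.png

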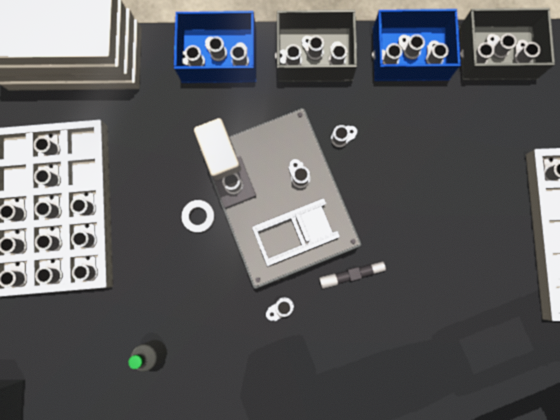

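View pics/side0.png

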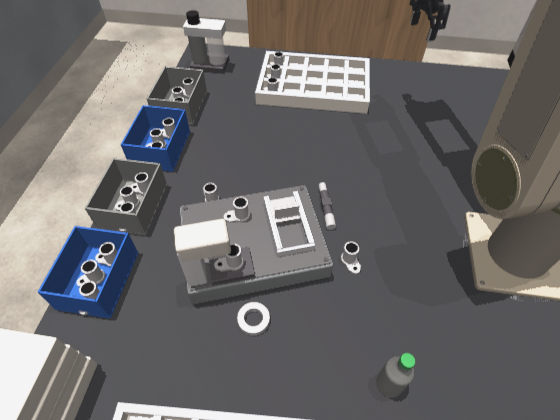

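View pics/wrist0.png

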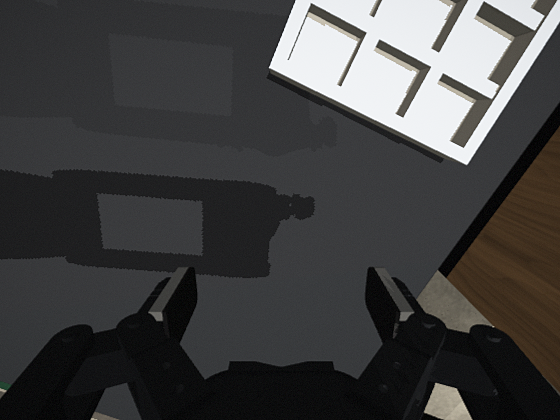

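```bash
python3 - <<'E'
import cv2
a=cv2.imread('pics/top0.png')[100:300,190:390]; cv2.imwrite('pics/topz.png',cv2.resize(a,(600,600),interpolation=cv2.INTER_CUBIC))
a=cv2.imread('pics/side0.png')[170:310,165:345]; cv2.imwrite('pics/sidez.png',cv2.resize(a,(720,560),interpolation=cv2.INTER_CUBIC))
E
```

```text
(no output)
```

View pics/topz.png

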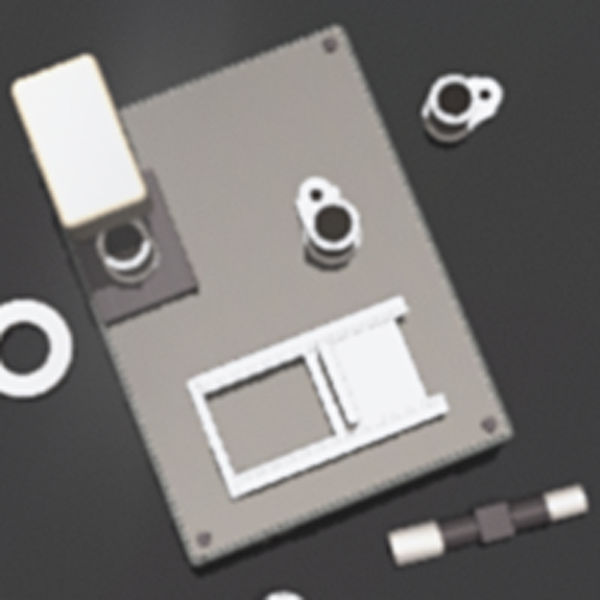

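View pics/sidez.png

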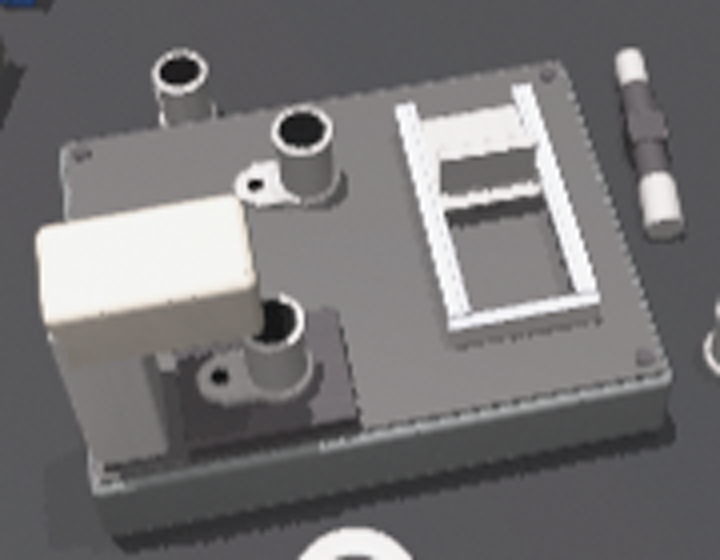

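The zoomed top view shows the station top's corners at zoom (340,28), (511,437) and (195,568). The rails are at (188–448, 298–497). The guard is closed, on the right (−y) half, with its fin near (330,390).

```bash
cat > h.py <<'E'
import numpy as np
def cast(d,uv,z):
    K=d['camera_matrix'];R=d['R'];t=d['t']
    c=-R.T@t; v=R.T@np.linalg.inv(K)@np.array([uv[0],uv[1],1.]); return c+v*(z-c[2])/v[2]
def proj(d,X):
    p=d['camera_matrix']@(d['R']@np.array(X,float)+d['t']); return p[:2]/p[2]
E
python3 - <<'E'
from h import *; import pickle,cv2
T=pickle.load(open('top0.pkl','rb'));S=pickle.load(open('side0.pkl','rb'))
tz=lambda u,v:(190+u/3-.33,100+v/3-.33); sz=lambda u,v:(165+u/4-.37,170+v/4-.37)
tc={'BR':tz(340,27),'FR':tz(512,436),'FL':tz(194,566)}
scn={'BR':sz(64,145),'FR':sz(563,66),'FL':sz(668,375),'BL':sz(95,490)}
loc={'BR':(160,-120),'FR':(-160,-120),'FL':(-160,120),'BL':(160,120)}
def fit(A,B):
    A=np.array(A);B=np.array(B);a=A-A.mean(0);b=B-B.mean(0)
    th=np.arctan2((a[:,0]*b[:,1]-a[:,1]*b[:,0]).sum(),(a*b).sum())
    R=np.array([[np.cos(th),-np.sin(th)],[np.sin(th),np.cos(th)]]);o=B.mean(0)-R@A.mean(0)
    print('yaw',np.degrees(th),'o',o,'res',(B-A@R.T-o).round(1).tolist());return th,o
for n,d,c in(('top',T,tc),('side',S,scn)):
    P={k:cast(d,v,70)[:2] for k,v in c.items()};print(n,{k:v.round(1) for k,v in P.items()})
    fit([loc[k] for k in c],[P[k] for k in c])
# rails top z94
P=[cast(T,tz(*p),94)[:2] for p in((404,298),(449,410),(233,497),(188,383))]
print('rails');th,o=fit([(-47,-80),(-123,-80),(-123,70),(-47,70)],P)
P=[cast(S,sz(*p),94)[:2] for p in((398,104),(532,85))]
print('railsS');fit([(-47,-80),(-123,-80)],P)
pickle.dump((th,o),open('pose.pkl','wb'))
R=np.array([[np.cos(th),-np.sin(th)],[np.sin(th),np.cos(th)]])
for q in(0,.006):
  for n,d,z0,off,s in(('top',T,tz,(190,100),3),('side',S,sz,(165,170),4)):
    for x in(-113,-57):
        X=[*(o+R@np.array([x,-20+q*1000])),123]
        print(q,n,((proj(d,X)-off+.33)*s).round())
E
```

```text
top {'BR': array([812.1,  29.1]), 'FR': array([521. , -84.5]), 'FL': array([435.4, 132.4])}
yaw 21.47006163674445 o [624.4745157   82.42784234] res [[-5.2, -0.2], [1.5, 3.3], [3.7, -3.1]]
side {'BR': array([812.9,  30.9]), 'FR': array([522. , -78.9]), 'FL': array([440.2, 133.5]), 'BL': array([729. , 248.7])}
yaw 21.16164473307961 o [626.00580896  83.54711849] res [[-5.7, 1.5], [1.9, 7.2], [6.7, -4.2], [-2.9, -4.5]]
rails
yaw 21.183805718523537 o [624.43770155  82.58049686] res [[3.8, -2.2], [-1.5, -3.4], [-3.9, 1.5], [1.6, 4.1]]
railsS
yaw 19.422535095150586 o [629.81983535  77.31721051] res [[2.8, 1.0], [-2.8, -1.0]]
0 top [356. 424.]
0 top [324. 344.]
0 side [540. 138.]
0 side [443. 155.]
0.006 top [348. 427.]
0.006 top [316. 348.]
0.006 side [542. 146.]
0.006 side [445. 163.]
```

>>> move_arm --rows '[[[0.03, -0.02, -0.01, 0, 0, 0.3], [0.065, -0.045, -0.01, 0, 0, 0.6], [0.1, -0.07, -0.01, 0, 0, 0.9], [0.135, -0.094, -0.01, 0, 0, 1.2], [0.17, -0.118, -0.01, 0, 0, 1.5], [0.205, -0.143, -0.01, 0, 0, 1.8], [0.24, -0.167, -0.01, 0, 0, 2.1], [0.275, -0.192, -0.01, 0, 0, 2.4], [0.31, -0.216, -0.01, 0, 0, 2.7], [0.345, -0.24, -0.01, 0, 0, 3.0], [0.38, -0.265, -0.01, 0, 0, 3.3], [0.415, -0.289, -0.01, 0, 0, 3.6], [0.45, -0.314, -0.01, 0, 0, 3.9], [0.48, -0.335, -0.01, 0, 0, 4.2], [0.5, -0.349, -0.01, 0, 0, 4.4], [0.509, -0.355, -0.01, 0, 0, 4.4], [0.509, -0.355, -0.01, 0, 0, 4.4], [0.509, -0.355, -0.01, 0, 0, 4.4]]]' --grip 0

```text
time: 1.95
tool_pos: [564.5, -1.9, 249.0]
tcp_rot: [180.0, 0.1, 21.2]
ft_force: [-0.2, -0.1, -0.1]
finger_gap: 0.0
```

```bash
python3 - <<'E'
from bench import sensors, viewer,r
import cv2, pickle
s=sensors.sense(); print({k:s[k] for k in('time','tool_pos','tcp_rot','ft_force','finger_gap','joint_pos')},r.tip_extent)
d=viewer.snapshot('wrist'); pickle.dump(d,open('wrist1.pkl','wb')); cv2.imwrite('pics/wrist1.png',d['color'][:,:,::-1])
from h import *
th,o=pickle.load(open('pose.pkl','rb'));R=np.array([[np.cos(th),-np.sin(th)],[np.sin(th),np.cos(th)]])
for n,p in dict(finA=(-113,-20,123),finB=(-57,-20,123),railN=(-123,-80,94),railF=(-47,-80,94),railL=(-123,70,94),FR=(-160,-120,70),FL=(-160,120,70)).items(): print(n,proj(d,[*(o+R@np.array(p[:2])),p[2]]).round())
E
```

```text
{'time': 1.95, 'tool_pos': array([564.48645099,  -1.85743279, 249.02528372]), 'tcp_rot': array([1.79990145e+02, 5.31440410e-02, 2.11930337e+01]), 'ft_force': array([-0.20627315, -0.09540826, -0.09843764]), 'finger_gap': 0.029872715786574567, 'joint_pos': array([-5.37181221e+00,  1.79839036e+00,  9.02346019e+01, -3.26004677e-02,
        8.80101345e+01,  6.34362937e+01])} 8.0
finA [242. 232.]
finB [240. 174.]
railN [303. 230.]
railF [305. 158.]
railL [161. 230.]
FR [334. 252.]
FL [130. 252.]
```

View pics/wrist1.png

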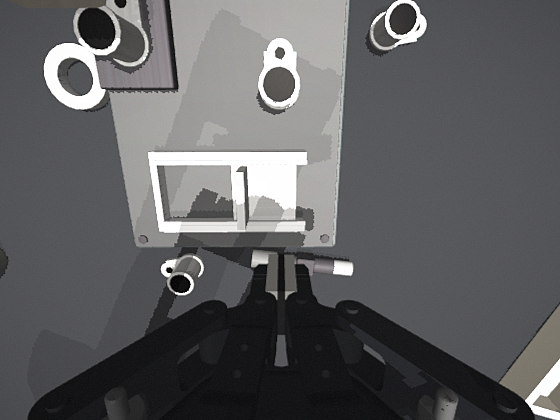

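The wrist view shows the fin at (240,170–222) and the rail ends at (306,158) and (306,225). Both match the projected pose to within a few pixels, so I'll go down next to the fin.

>>> move_arm --rows '[[[0, 0, 0.03, 0, 0, 0], [0, 0, 0.065, 0, 0, 0], [0, 0, 0.1, 0, 0, 0], [0, 0, 0.125, 0, 0, 0], [0, 0, 0.138, 0, 0, 0], [0, 0, 0.141, 0, 0, 0], [0, 0, 0.141, 0, 0, 0], [0, 0, 0.141, 0, 0, 0]]]'

```text
time: 2.8
tool_pos: [566.2, -1.4, 110.3]
tcp_rot: [179.9, -0.1, 21.2]
ft_force: [0.7, 0.2, 0.7]
finger_gap: 0.1
```

```bash
python3 - <<'E'
from bench import sensors, viewer
import cv2
for n in('side','wrist'):
    d=viewer.snapshot(n); c=d['color'][:,:,::-1]
    if n=='side': c=cv2.resize(c[150:310,165:345],None,fx=3.7,fy=3.7)
    cv2.imwrite(f'pics/{n}2.png',c)
E
```

```text
(no output)
```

View pics/side2.png

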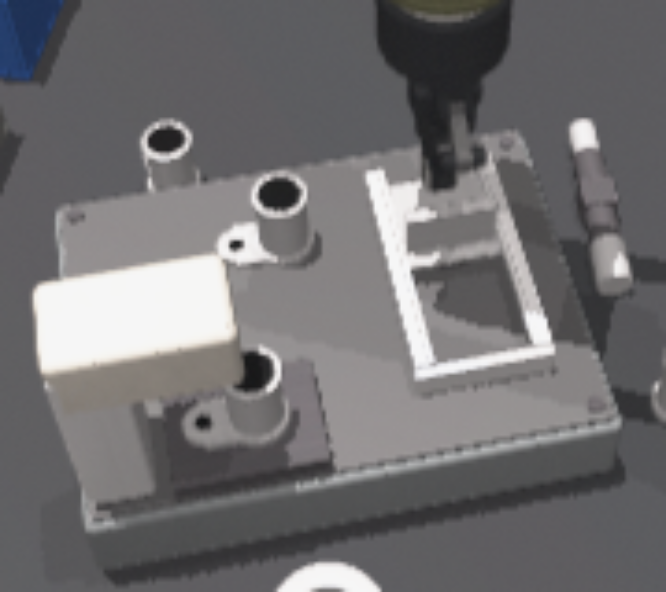

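View pics/wrist2.png

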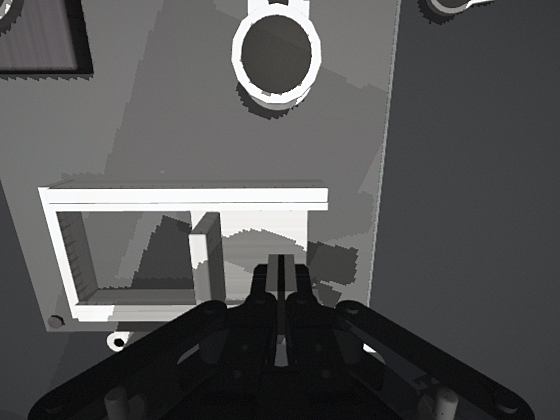

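The fingers are over the plate at wrist (280,290), clear to the right of the fin's top edge at (202,237). I'll push along +y, which is tool −y.

>>> move_arm --rows '[[[0, -0.006, 0, 0, 0, 0], [0, -0.01, 0, 0, 0, 0], [0, -0.014, 0, 0, 0, 0], [0, -0.018, 0, 0, 0, 0], [0, -0.022, 0, 0, 0, 0], [0, -0.026, 0, 0, 0, 0], [0, -0.03, 0, 0, 0, 0], [0, -0.034, 0, 0, 0, 0], [0, -0.038, 0, 0, 0, 0], [0, -0.043, 0, 0, 0, 0], [0, -0.048, 0, 0, 0, 0], [0, -0.053, 0, 0, 0, 0], [0, -0.058, 0, 0, 0, 0], [0, -0.063, 0, 0, 0, 0], [0, -0.068, 0, 0, 0, 0], [0, -0.07, 0, 0, 0, 0]]]'

```text
time: 4.5
tool_pos: [539.3, 64.8, 108.3]
tcp_rot: [-180.0, 0.0, 21.2]
ft_force: [-0.5, -3.6, 0.3]
finger_gap: -0.3
```

```bash
cat > look.py <<'E'
from bench import sensors, viewer
import cv2,sys,pickle
from h import *
k=sys.argv[1]
s=sensors.sense(); th,o=pickle.load(open('pose.pkl','rb'));R=np.array([[np.cos(th),-np.sin(th)],[np.sin(th),np.cos(th)]])
print(s['time'],'station xy',R.T@(s['tool_pos'][:2]-o),s['tool_pos'][2],s['ft_force'])
d=viewer.snapshot('wrist'); cv2.imwrite(f'pics/wrist{k}.png',d['color'][:,:,::-1])
d2=viewer.snapshot('side');cv2.imwrite(f'pics/side{k}.png',cv2.resize(d2['color'][150:310,165:345,::-1],None,fx=3.7,fy=3.7))
for n,p in dict(stopInner=(-57,62,90),finmid=(-85,50,123),finface=(-57,46,123),plateedge=(-57,-3,89),button=(-85,-40,82)).items():
    X=[*(o+R@np.array(p[:2])),p[2]]; print(n,proj(d,X).round(),((proj(d2,X)-(165,150))*3.7).round())
E
python3 look.py 3
```

```text
4.5 station xy [-85.81009241  14.17407973] 108.28103123710906 [-0.48337532 -3.61797915  0.25319944]
stopInner [194. 214.] [438. 357.]
finmid [206. 293.] [481. 301.]
finface [210. 238.] [432. 304.]
plateedge [313. 213.] [414. 271.]
button [371. 253.] [445. 224.]
```

View pics/wrist3.png

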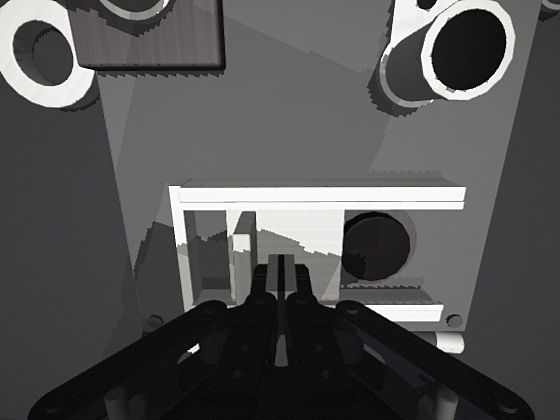

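The button is emerging at wrist (376,247). The plate's edge is at column 343 against 313 when fully open, so about 19 mm remains. I'll keep pushing and watch the force.

>>> move_arm --rows '[[[0, -0.003, 0, 0, 0, 0], [0, -0.006, 0, 0, 0, 0], [0, -0.009, 0, 0, 0, 0], [0, -0.012, 0, 0, 0, 0], [0, -0.014, 0, 0, 0, 0], [0, -0.016, 0, 0, 0, 0], [0, -0.017, 0, 0, 0, 0], [0, -0.017, 0, 0, 0, 0]]]'

```text
time: 5.4
tool_pos: [533.6, 79.7, 108.3]
tcp_rot: [180.0, -0.0, 21.2]
ft_force: [2.7, -4.7, -1.4]
finger_gap: -0.2
```

```bash
python3 look.py 4
```

```text
5.4 station xy [-85.70984171  30.17961508] 108.29217529257184 [ 2.66927369 -4.67810932 -1.37737346]
stopInner [223. 214.] [438. 357.]
finmid [240. 293.] [481. 301.]
finface [246. 238.] [432. 304.]
plateedge [342. 213.] [414. 271.]
button [398. 254.] [445. 224.]
```

View pics/wrist4.png

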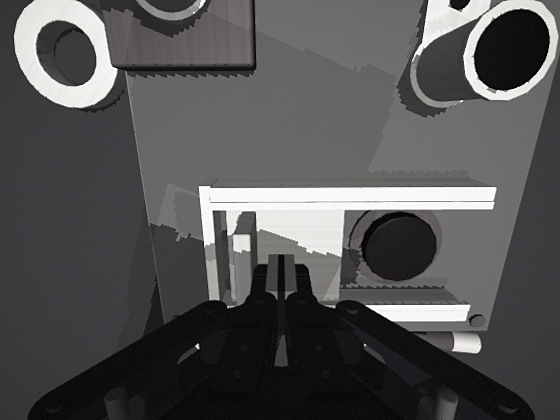

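>>> move_arm --rows '[[[0, -0.001, 0, 0, 0, 0], [0, -0.002, 0, 0, 0, 0], [0, -0.002, 0, 0, 0, 0]]]'

```text
time: 5.8
tool_pos: [533.5, 80.0, 108.3]
tcp_rot: [179.8, -0.0, 21.2]
ft_force: [5.4, -12.3, -3.1]
finger_gap: -0.1
```

The force rose to 13 N with no further motion, so the guard is against its stop. I'll back off, raise the tool and move over the button.

>>> move_arm --rows '[[[0, 0.005, 0, 0, 0, 0], [0, 0.015, -0.005, 0, 0, 0], [0, 0.03, -0.01, 0, 0, 0], [0, 0.045, -0.01, 0, 0, 0], [0, 0.06, -0.01, 0, 0, 0], [0, 0.07, -0.01, 0, 0, 0], [0, 0.072, -0.01, 0, 0, 0], [0, 0.072, -0.01, 0, 0, 0], [0, 0.072, -0.01, 0, 0, 0]]]'

```text
time: 6.7
tool_pos: [558.5, 15.1, 118.0]
tcp_rot: [-180.0, 0.0, 21.2]
ft_force: [-0.4, -0.3, 0.4]
finger_gap: -0.1
```

```bash
python3 look.py 5
```

```text
6.7 station xy [-85.85682593 -39.07093148] 118.04345856578526 [-0.40554867 -0.29933801  0.39472566]
stopInner [107. 208.] [438. 357.]
finmid [104. 281.] [481. 301.]
finface [102. 229.] [432. 304.]
plateedge [220. 208.] [414. 271.]
button [283. 246.] [445. 224.]
```

View pics/wrist5.png

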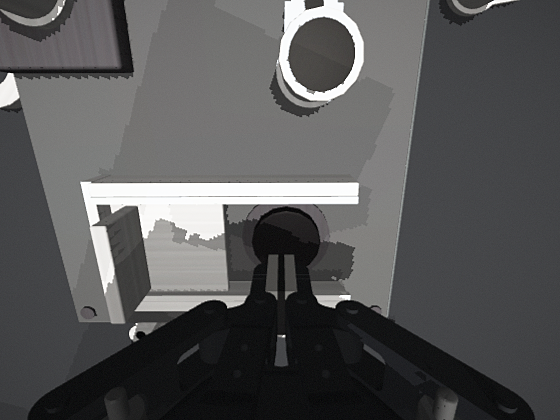

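View pics/side5.png

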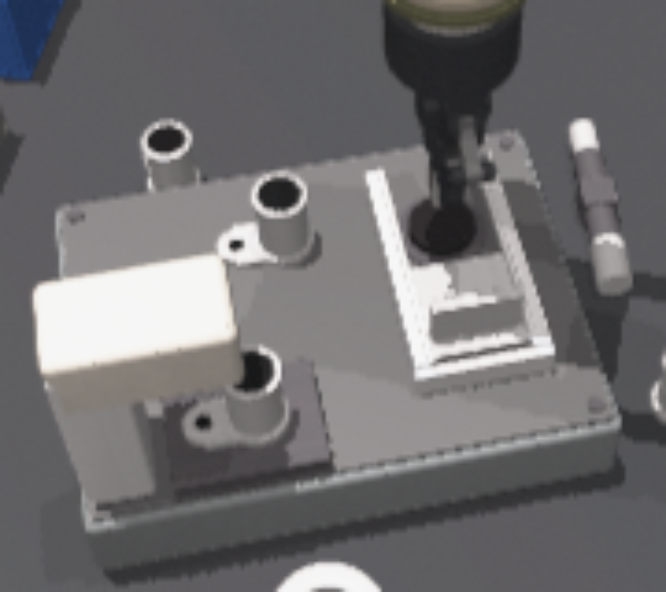

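The guard is open, with its fin at side (432–525,300) as projected for fully open. The button is uncovered at wrist (286,238), under the fingertips, so I'll press down gradually.

>>> move_arm --rows '[[[0, 0, 0.01, 0, 0, 0], [0, 0, 0.02, 0, 0, 0], [0, 0, 0.026, 0, 0, 0], [0, 0, 0.029, 0, 0, 0], [0, 0, 0.031, 0, 0, 0], [0, 0, 0.033, 0, 0, 0], [0, 0, 0.034, 0, 0, 0], [0, 0, 0.034, 0, 0, 0], [0, 0, 0.034, 0, 0, 0]]]'

```text
time: 7.7
tool_pos: [558.9, 14.8, 84.6]
tcp_rot: [180.0, -0.0, 21.2]
ft_force: [-2.6, 1.5, 4.5]
finger_gap: 0.2
```

>>> move_arm --rows '[[[0, 0, 0.001, 0, 0, 0], [0, 0, 0.002, 0, 0, 0], [0, 0, 0.002, 0, 0, 0], [0, 0, 0.002, 0, 0, 0]]]'

```text
time: 8.1
tool_pos: [559.0, 14.8, 83.0]
tcp_rot: [180.0, -0.0, 21.2]
ft_force: [-4.2, 0.8, 9.0]
finger_gap: 0.1
```

>>> move_arm --rows '[[[0, 0, 0.001, 0, 0, 0], [0, 0, 0.001, 0, 0, 0], [0, 0, 0.001, 0, 0, 0]]]'

```text
time: 8.4
tool_pos: [559.1, 14.8, 82.9]
tcp_rot: [180.0, -0.0, 21.2]
ft_force: [-8.8, 1.0, 15.6]
finger_gap: -0.1
```

The button is bottomed: the tip is at 75 mm and the force rises (15.6 N) with no further travel. I'll retract straight up.

>>> move_arm --rows '[[[0, 0, -0.005, 0, 0, 0], [0, 0, -0.015, 0, 0, 0], [0, 0, -0.035, 0, 0, 0], [0, 0, -0.07, 0, 0, 0], [0, 0, -0.11, 0, 0, 0], [0, 0, -0.15, 0, 0, 0], [0, 0, -0.165, 0, 0, 0], [0, 0, -0.165, 0, 0, 0], [0, 0, -0.165, 0, 0, 0]]]'

```text
time: 9.3
tool_pos: [558.5, 14.8, 245.3]
tcp_rot: [-180.0, 0.0, 21.2]
ft_force: [-0.5, -0.2, -0.7]
finger_gap: -0.1
```

```bash
python3 look.py 6; python3 -c "
import cv2;from bench import viewer
cv2.imwrite('pics/top6.png',viewer.snapshot('top')['color'][:,:,::-1])"
```

```text
9.3 station xy [-85.97161417 -39.38432343] 245.26859336254353 [-0.53436282 -0.20773076 -0.68559851]
stopInner [179. 169.] [438. 357.]
finmid [183. 206.] [481. 301.]
finface [184. 175.] [432. 304.]
plateedge [244. 168.] [414. 271.]
button [282. 194.] [445. 224.]
```

View pics/wrist6.png

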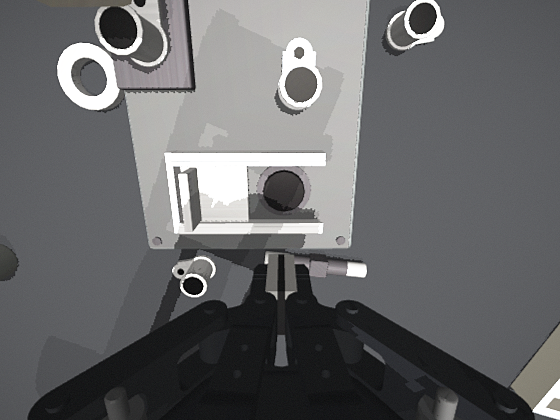

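View pics/side6.png

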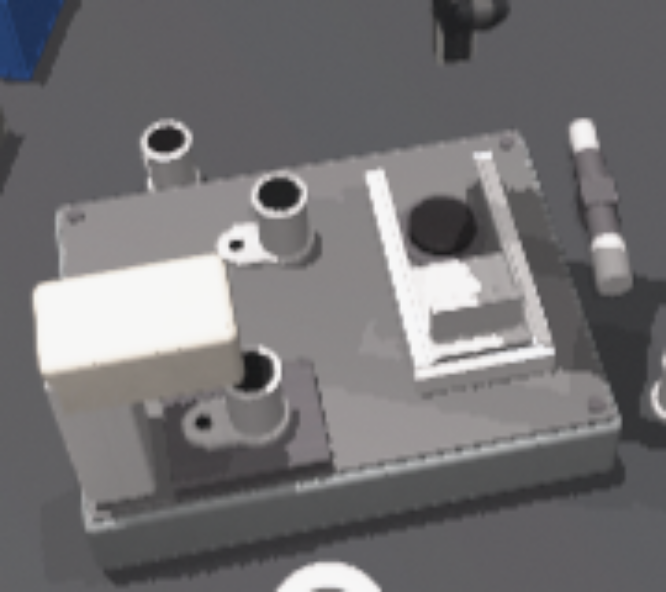

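View pics/top6.png

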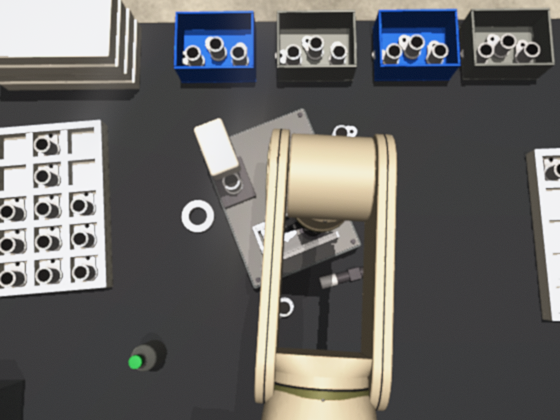

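The guard is open (fin at side (480,300)) and the button is up and proud at (443,222). The loose parts are unmoved and the arm is clear, so I'm handing in.

```bash
python3 -c "
from bench import hand_in; print(hand_in())"
```

```text
the job is handed in; nothing more can be done
None
```

I slid the guard fully open and pressed the start button to its end. It came back up, and I handed the job in with the guard still open. The robot's clock read about 9.4 s of the 37 s allowed.

- **Guard:** I pushed the fin with the closed fingers until the force rose to 13 N with no further motion, so it was against its stop. The final pictures show the fin within a few pixels of where it should be when fully open.
- **Button:** The fingertips reached 75 mm above the bench, which is the full 7 mm of travel. The force there rose to 15.6 N, well above the 6 N spring. The final side picture shows the button standing up again.
- **Loose parts:** The two loose fittings, gauge and ring that I could see had not visibly moved. In the last top view the arm hid `fitting_a` and part of `fitting_b`. The other views showed `fitting_a` in its place and `fitting_b` standing. I didn't measure their positions in millimetres.
- **Arm:** It ended clear of everything, with no force on the wrist beyond sensor noise.

One disagreement: the station's outline measured about 312 x 233 mm against the given 320 x 240 mm, probably because of its edges. The station's centre agreed to about 2 mm and its angle to 0.3 degrees between the rails and the outline in both views. A rougher two-point check on the rail ends in the side view was off by about 7 mm and 2 degrees, and I did not use it.

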